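Tighten a stone-ball clamp with its square key

ROBOT

A 6-joint arm with a two-finger parallel gripper is mounted at the origin on the work surface. World frame = base frame: x ahead of the robot, y to its left, z up, the work surface at z = 0. Lengths are in mm, angles in rad, forces in N, time in s.
With the tool pointing down it reaches from about 350 to 975 mm from the base axis. Payload 4.9 kg.
Tool frame: the origin (TCP) lies on the centre line of the jaws, within the pads' length; the fingertips stand 8 mm ahead of it and the grasp point (between the pads) lies 11 mm behind it (robot.finger_overhang is the distance from the TCP to the fingertips, in mm); z points along the fingers, y is the line along which they close (so a half turn about z gives the same grasp; the last joint's range is limited). The gripper opens to 85 mm and grips with 20 to 120 N. Pads are 22 mm wide; open, the fingers measure 114 mm over their backs; the gripper's body (76 mm by 85 mm) begins 54 mm behind the grasp point. The pads swing forward as they close: fully open they stand 13 mm farther back than shut.
Start: joints at [1.229, 0.053, 1.613, -0, 1.476, -0.119], TCP at [138.092, 609.534, 212.804] pointing down, gripper open.
Joint ranges: [-3.01, 3.01], [-1.01, 2.22], [0.06, 2.58], [-1.02, 4.17], [0.09, 2.62], [-3.14, 3.14]. Speed limits (rad/s): [2.57, 2.57, 3.14, 3.14, 3.14, 3.14].

INTERFACE

Orientations are given as a 3x3 rotation matrix whose columns are the frame's x, y, z axes.
In Python, from workcell import robot gives the robot as it stands.
- The arm moves only by the tool drive_tool, never from a script. Its argument "increments" is one flat list of numbers, 7 for each row, row after row: the opening in per cent of the stroke, from 0 (shut) to 100 (fully open), then the shift along the world's x, y, z in units of 40 cm (1.0 is 40 cm), then the turn, a rotation vector about the world's x, y, z in units of 180 degrees (1.0 is 180 degrees). In form: [claw, dx, dy, dz, rx, ry, rz, claw, dx, dy, dz, rx, ry, rz, ...]. A call has 1 to 5 rows; each row is the pose to reach, as a shift and turn from the pose commanded when the call began, turning the shorter way round; what a row does not reach only later rows make up. A row lasts 1/10 s, in which the tool goes at most 50 mm and 8.59 degrees, less where a joint would pass 70% of its speed; a pose out of reach is approached as far as the arm can. A call with a number of a shift or a turn outside -1 to 1 is refused whole. A call with a gripper value outside its range is refused whole. The fingers move at their own pace and stop on an object; "force" is the grip in N (left out, the last holds). Time passes only in rows, so rows that repeat a pose let the fingers close. It gives the time, the measured TCP pose, the force, the opening and the grip force at its end, in the units of the state.
- robot.get_obs(): the state, without advancing time (a new reading comes with each control period).
- robot.get_image(name): name is "scene" or "top" or "wrist"; returns a dict with "pixels" (400x640x3 uint8, blue, green, red), "fovy" (degrees; the focal length in pixels is half the picture's height over the tangent of half this angle, whatever the lens; pixels are square), "cx", "cy" (the principal point, pixels), "pose" (4x4, takes a point from camera to world coordinates). Camera axes: x right, y down, z forward; pixel columns grow to the right and rows downward; lengths in mm; the calibration is good to about 2 mm. A picture is of the moment at which its call begins. There is no depth.
- robot.finish_job(): hands the job in; it is judged then, once.
The state is a dict: "time_s": time; "joints": joint angles; "dq": joint speeds; "joint_efforts": joint torques, N m; "tool_pos": TCP position; "eef_rot": TCP orientation; "contact_force": force on the tool from outside, world axes, zero at the start; "torque": the same for the moment, N m; "gripper_width": finger opening in mm; "finger_force": force on a finger pad.
Only numpy, scipy, OpenCV 4.12 (cv2) and the standard library are available. Lean on these libraries where they do the work, as an engineer would, in place of code of your own. Each camera call takes 0.05 s, during which the arm holds its last target. There are 200 camera calls.

TASK

Take the loose T-handled square key out of its wooden block, fit it fully home into the recessed square socket of the ball clamp, and turn it clockwise (seen from above) until both jaws hold the stone ball firmly, but gently: do not ram the key and do not overtighten. Leave the key standing in the socket, let go of it, and leave the other things where they are.

Things in the scene. Friction and masses are not known exactly. Their poses are not given: they have to be found in the camera images.
- key_grip (a point): centre of the crossbar of the loose steel T-key, about 160 g. Crossbar 60 mm long (along this point's x), 17 wide (y), 18 high (z, up). A 14 x 14 square shank, its sides parallel to x and y, hangs below; its foot is 54 below this point and the lowest 2 tapers to 12 x 12
- key_foot (a point): centre of the flat foot of the key (bottom end of the square shank), 54 below key_grip; z points up along the key
- rack: wooden block 64 x 64 x 30 mm high, fixed to the bench, with a round hole (23 across, 22 deep) in which the key stands; origin at the centre of its underside, z up
- clamp: grey ball clamp, fixed to the bench: base plate 150 (x) x 250 (y) x 12 mm high, origin at the centre of its underside, z up. The socket boss stands at y = -65, the stone's cup at y = +60; the jaws close along x. The top of the boss's fixed collar (44 outside, 35 inside) is 46 above the bench
- socket_mouth (a point): centre of the square socket's mouth, on its turning axis, 42 mm above the bench, 4 below the collar top; axes are the clamp's. Hole 15.6 x 15.6, 16 deep. This point does NOT show how far the hole is turned: that varies from square with the clamp's x and y to 1.2 rad clockwise of it (from above). A square hole looks alike every quarter turn, so within that range there is one fit, at times two
- socket_floor (a point): centre of the socket's floor, 26 mm above the bench; the foot of the key rests here when home. The spindle head with the hole has up to 0.8 rad of nearly free clockwise slack (0.06 N m); after that it drives the screw, which rubs with 0.15 N m
- cup_centre (a point): where the centre of the stone ball rests in its cup, 61 above the bench, on the clamp
- stone_center (a point): centre of the dark polished stone ball, 50 across, 177 g, resting loosely in the cup on the clamp
- stone: the same stone ball (its own axes turn as it rolls)
- key: the whole key, origin at its foot. At the start it stands upright and loose in a round hole of the wooden block, its foot 8 mm above the bench
- jaw_near: steel jaw, 64 mm high, on the clamp's -x side of the stone, with a sprung rubber pad; its origin lies near the stone's axis, 12 above the bench, and moves with the jaw. Turning the key clockwise closes both jaws alike, 3 mm each per rad of the screw. Starting gaps to the stone are 0.8 to 2 mm
- jaw_far: the same on the clamp's +x side. On the stone each jaw presses about 12 N harder per mm. Steady turning takes 0.15 N m loose plus 0.006 N m per N of jaw force; read at rest after a short turn it can be up to 0.1 N m less. So about 0.2 N m read on the key means a firm hold (8 to 25 N per jaw); above 35 N the stone is damaged. Up to 25 N the screw stays where it is left
- tub: empty white plastic tub, 150 across, 70 high, loose; leave it alone
- lap_cup: cast-iron lapping cup, about 72 across, 85 high, loose; leave it alone
- scrub: flat brush with a wooden handle lying on the bench, loose; leave it alone

How it is judged:
By the outcome, as a careful person would: the job done as asked, in the order asked, and still so for the second after the job is handed in, with the robot touching nothing.
It also fails if it takes over 72 s, if anything falls off the work surface, if the arm or the gripper's body presses on something with over 40 N, if the wrist force passes 120 N, or if a joint passes its speed limit or range.

## Working session

There is one attempt and no reset: what is moved stays moved. The work goes in short steps, Python scripts to look and compute and a tool call to move; the robot and the scene stay as the last step left them, time stands still between calls to the robot, and variables do not carry over. Pictures are saved under pics/ and viewed, at most 10 in all, crops included, and the job is handed in when it is done.

Besides the shell and the picture viewer there is one more tool, called after "Call:" as a command line: name --argument value ..., lists and objects as JSON in quotes. drive_tool: Moves the arm, as the interface text tells. Its arguments: {"type":"object","properties":{"increments":{"type":"array"},"force":{"type":"number"}},"required":["increments"]}

```bash
mkdir -p pics; ls
cat > h.py <<'E'
import numpy as np, cv2
from workcell import robot
def img(n):
    d=robot.get_image(n); d['f']=200/np.tan(np.radians(d['fovy'])/2); return d
def ray(d,u,v,z):
    P=np.array(d['pose']); r=P[:3,:3]@np.array([(u-d['cx'])/d['f'],(v-d['cy'])/d['f'],1]); o=P[:3,3]
    return (o+r*(z-o[2])/r[2])
def proj(d,p):
    P=np.array(d['pose']); c=P[:3,:3].T@(np.array(p)-P[:3,3]); return c[:2]/c[2]*d['f']+[d['cx'],d['cy']]
E
python3 - <<'E'
from h import *
import pickle
for n in ['scene','top']:
    d=img(n); cv2.imwrite(f'pics/{n}0.png',d['pixels']); pickle.dump(d,open(f'{n}0.pkl','wb'))
    print(n,d['f'],d['cx'],d['cy'],np.round(d['pose'],3).tolist())
o=robot.get_obs(); print(o)
E
```

```text
pics
scene 462.4628256175279 321.5295831900531 198.0495093856523 [[0.492, 0.618, -0.613, 1384.011], [0.87, -0.334, 0.362, -391.078], [0.019, -0.711, -0.702, 922.224], [0.0, 0.0, 0.0, 1.0]]
top 409.0912843872655 318.3500733081511 199.03512657928377 [[0.028, -0.995, 0.095, 539.051], [-1.0, -0.028, -0.002, 64.569], [0.005, -0.095, -0.995, 973.967], [0.0, 0.0, 0.0, 1.0]]
{'time_s': 0.1, 'joints': array([ 1.22901609e+00,  5.32852043e-02,  1.61417061e+00, -2.05667085e-05,
        1.47599539e+00, -1.18993878e-01]), 'dq': array([ 3.62818721e-06, -3.37132041e-03, -4.41565182e-03,  2.43332281e-03,
       -1.14704422e-03, -1.29719739e-03]), 'joint_efforts': array([ 2.84888010e-04, -3.94904709e+01, -3.71361852e+01, -1.52170710e-04,
        3.97499578e-03,  1.66253204e-05]), 'tool_pos': array([137.89081455, 608.98095996, 211.68116724]), 'eef_rot': array([[-9.75285969e-01,  2.20945500e-01, -6.03632838e-04],
       [ 2.20946234e-01,  9.75284405e-01, -1.75791909e-03],
       [ 2.00309380e-04, -1.84784423e-03, -9.99998273e-01]]), 'contact_force': array([-0.05428067, -0.14781921, -0.10989728]), 'torque': array([0.00211423, 0.06155627, 0.00779956]), 'finger_force': 0.0, 'gripper_width': 85.44985203985891}
```

View pics/top0.png

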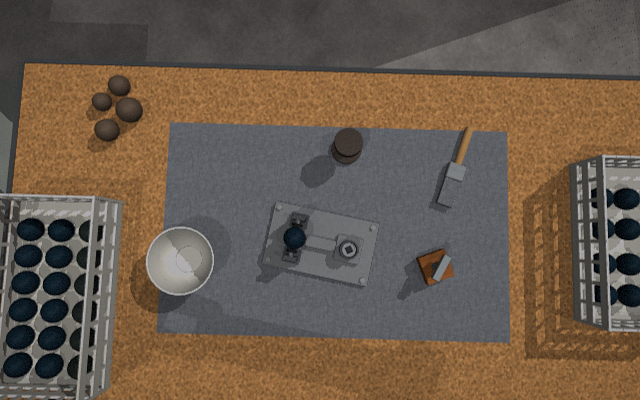

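View pics/scene0.png

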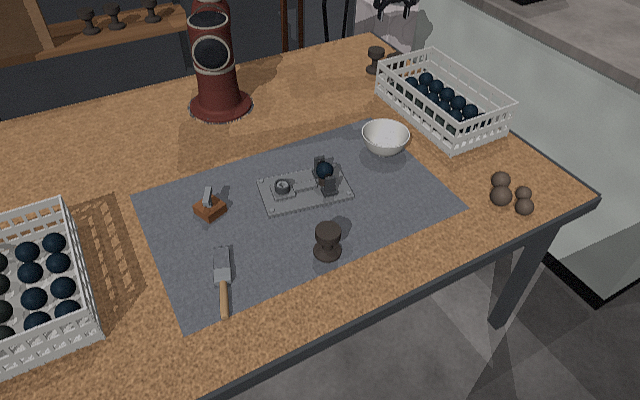

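The top view shows the clamp plate with corners near (277,203), (379,220), (365,285) and (263,267), the boss at (348,249), the stone at (295,238), and the key crossbar at (442,268) on the block at (435,267). The tub, lapping cup and brush are all clear of these.

Run:
```python
from h import *
import pickle
d=pickle.load(open('top0.pkl','rb')); im=d['pixels']
c=[ray(d,*p,12) for p in [(277,203),(379,220),(365,285),(263,267)]]; print(np.round(c,0)); print('clamp c',np.mean(c,0), np.linalg.norm(c[0]-c[1]),np.linalg.norm(c[1]-c[2]))
print('boss',ray(d,348,249,46),'stone',ray(d,295,238,61))
hsv=cv2.cvtColor(im,cv2.COLOR_BGR2HSV)
roi=im[240:295,405:465]; h=hsv[240:295,405:465]
m=((h[...,1]<60)&(h[...,2]>120)).astype(np.uint8)
n,l,s,ce=cv2.connectedComponentsWithStats(m); print(s,ce)
k=1+np.argmax(s[1:,4]); pts=np.argwhere(l==k)[:,::-1]+[405,240]
r=cv2.minAreaRect(pts.astype(np.float32)); print(r)
b=cv2.boxPoints(r); print(np.round([ray(d,*p,71) for p in b],1)); print('key',ray(d,*r[0],71))
big=np.hstack([cv2.resize(im[240:295,405:465],None,fx=6,fy=6,interpolation=cv2.INTER_CUBIC),cv2.resize(im[220:275,320:380],None,fx=6,fy=6,interpolation=cv2.INTER_CUBIC)])
cv2.imwrite('pics/z1.png',big)
```

```text
[[619. 160.  12.]
 [585. -81.  12.]
 [434. -51.  12.]
 [469. 187.  12.]]
clamp c [526.63131647  53.50811005  12.        ] 243.52316612161536 154.48009989877957
boss [516.44954913  -7.30106346  46.        ] stone [537.77611587 112.08752038  61.        ]
[[   0    0   60   55 3126]
 [  29   15   17   26  174]] [[29.09724888 26.96321177]
 [36.73563218 27.66091954]]
((441.8000793457031, 267.9000244140625), (6.7082037925720215, 25.93838882446289), 26.56505012512207)
[[ 459.5 -192.    71. ]
 [ 510.4 -217.4   71. ]
 [ 504.2 -230.5   71. ]
 [ 453.4 -205.1   71. ]]
key [ 481.7896117  -211.21378092   71.        ]
```

View pics/z1.png

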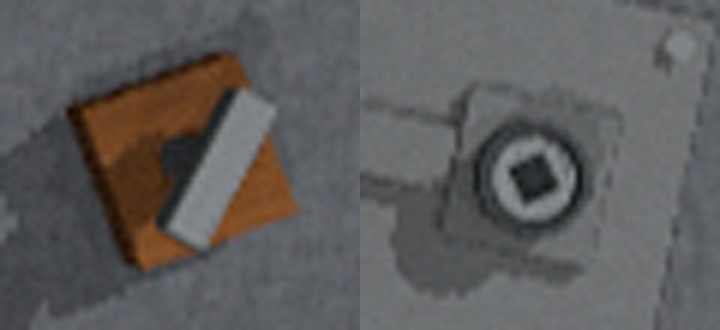

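The crop shows the crossbar lying diagonally across the block, about -27° in world. The square hole in the boss sits at about 17° mod 90 in world. Now I'll move the arm over the key.

Call:
drive_tool --increments '[100, 0.072, -0.086, 0, 0, 0, 0, 100, 0.144, -0.172, 0, 0, 0, 0, 100, 0.216, -0.258, 0, 0, 0, 0, 100, 0.288, -0.344, 0, 0, 0, 0, 100, 0.36, -0.43, 0, 0, 0, 0]' --force 40

```text
time_s: 0.6
tool_pos: [282.6, 435.9, 212.2]
eef_rot: [[-0.975, 0.22, -0.0], [0.22, 0.975, -0.001], [0.0, -0.001, -1.0]]
contact_force: [1.0, 0.6, -0.3]
gripper_width: 85.4
finger_force: 0.0
```

Call:
drive_tool --increments '[100, 0.072, -0.086, 0, 0, 0, 0, 100, 0.144, -0.172, 0, 0, 0, 0, 100, 0.216, -0.258, 0, 0, 0, 0, 100, 0.288, -0.344, 0, 0, 0, 0, 100, 0.36, -0.43, 0, 0, 0, 0]'

```text
time_s: 1.1
tool_pos: [426.7, 263.9, 212.4]
eef_rot: [[-0.975, 0.221, -0.0], [0.221, 0.975, 0.0], [0.0, -0.0, -1.0]]
contact_force: [-0.5, 0.4, 0.0]
gripper_width: 85.2
finger_force: 0.0
```

Call:
drive_tool --increments '[100, 0.014, -0.119, 0, 0, 0, -0.015, 100, 0.028, -0.238, 0, 0, 0, -0.03, 100, 0.042, -0.357, 0, 0, 0, -0.045, 100, 0.056, -0.476, 0, 0, 0, -0.06, 100, 0.07, -0.595, 0, 0, 0, -0.077]'

```text
time_s: 1.6
tool_pos: [453.7, 25.7, 212.5]
eef_rot: [[-0.893, 0.45, -0.0], [0.45, 0.893, 0.0], [0.0, 0.0, -1.0]]
contact_force: [1.3, 0.2, -0.1]
gripper_width: 85.4
finger_force: 0.0
```

Run:
```python
from h import *
import pickle
d=img('wrist'); cv2.imwrite('pics/w1.png',d['pixels']); pickle.dump(d,open('w1.pkl','wb'))
print(d['f'],np.round(d['pose'],3).tolist(), proj(d,(516,-7,46)),proj(d,(482,-211,71)),proj(d,(538,112,61)),robot.get_obs()['joints'])
```

```text
290.178239520058 [[0.451, 0.851, 0.27, 383.616], [0.893, -0.43, -0.136, 60.294], [0.001, 0.303, -0.953, 373.84], [0.0, 0.0, 0.0, 1.0]] [314.87094483 230.44333812] [152.14923863 285.58663539] [416.08488352 208.68426492] [-0.11782296 -0.37439316  1.99244455 -0.0055007   1.52294164 -1.21295353]
```

View pics/w1.png

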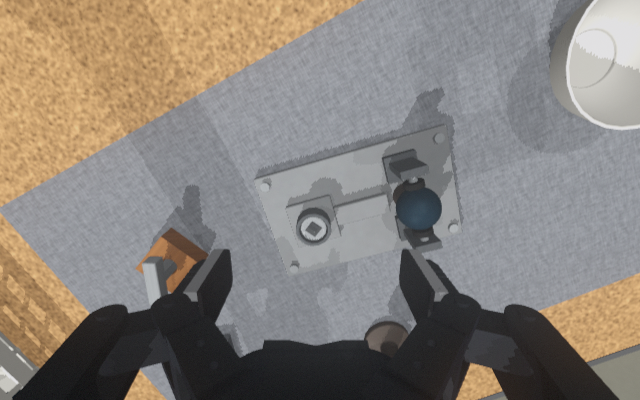

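The wrist view shows the boss at (314,229) and the stone at (419,208), both where the estimate predicted, and the key crossbar at (152,280). Next, go above the key.

Call:
drive_tool --increments '[100, 0.014, -0.118, 0, 0, 0, 0, 100, 0.028, -0.237, 0, 0, 0, 0, 100, 0.042, -0.355, 0, 0, 0, 0, 100, 0.056, -0.473, 0, 0, 0, 0, 100, 0.07, -0.592, 0, 0, 0, 0]'

```text
time_s: 2.15
tool_pos: [481.8, -210.9, 212.4]
eef_rot: [[-0.894, 0.448, -0.0], [0.448, 0.894, 0.0], [0.0, 0.0, -1.0]]
contact_force: [1.2, -0.5, 0.5]
gripper_width: 85.2
finger_force: 0.0
```

Call:
drive_tool --increments '[100, 0, 0, -0.05, 0, 0, 0, 100, 0, 0, -0.1, 0, 0, 0, 100, 0, 0, -0.1, 0, 0, 0]'

```text
time_s: 2.45
tool_pos: [480.0, -208.3, 168.8]
eef_rot: [[-0.894, 0.449, -0.006], [0.449, 0.894, 0.004], [0.007, 0.001, -1.0]]
contact_force: [-0.5, 1.4, -0.6]
gripper_width: 85.4
finger_force: 0.0
```

Run:
```python
from h import *
import pickle
d=img('wrist'); im=d['pixels']; cv2.imwrite('pics/w2.png',im); pickle.dump(d,open('w2.pkl','wb'))
o=robot.get_obs(); print(o['tool_pos'],o['joints'],o['eef_rot'])
print(proj(d,(482,-211,71)))
```

```text
[ 480.88813876 -208.47429259  170.71524183] [-5.51135254e-01 -1.58003182e-01  1.88663696e+00  4.65814322e-05
  1.41742800e+00 -1.65716191e+00] [[-8.93913174e-01  4.48224189e-01 -3.78326276e-03]
 [ 4.48218080e-01  8.93921076e-01  2.37948737e-03]
 [ 4.44848212e-03  4.31328338e-04 -9.99990012e-01]]
[314.23503514 195.68630395]
```

View pics/w2.png

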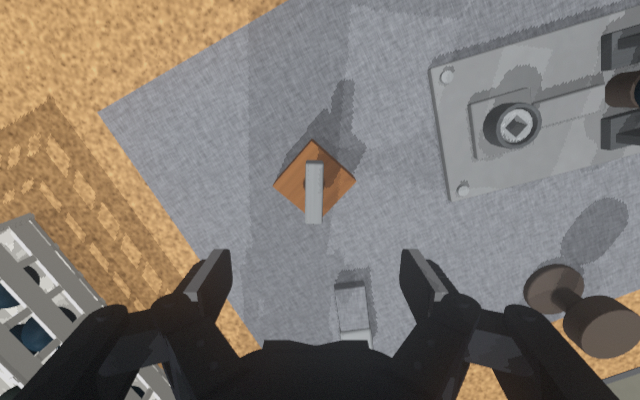

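The bar spans columns 306–323 and rows 161–223 and is nearly parallel to the fingers' faces, so the yaw is close. I'll measure it precisely with a mask.

Run:
```python
from h import *
import pickle
d=pickle.load(open('w2.pkl','rb')); im=d['pixels']; x0,y0=285,140
h=cv2.cvtColor(im,cv2.COLOR_BGR2HSV)[y0:240,x0:345]
print(im[140:240:6,314].tolist()); print(im[200,300:330].mean(1).astype(int))
m=((h[...,1]<40)&(h[...,2]>148)).astype(np.uint8)
n,l,s,ce=cv2.connectedComponentsWithStats(m); k=1+np.argmax(s[1:,4]); print(s[k],ce[k])
pts=np.argwhere(l==k)[:,::-1]+[x0,y0]
b=cv2.boxPoints(cv2.minAreaRect(pts.astype(np.float32))); print(b)
w=np.array([ray(d,*p,71) for p in b]); print(np.round(w,1),w.mean(0))
e=[w[1]-w[0],w[2]-w[1]]; e=max(e,key=np.linalg.norm); print(np.linalg.norm(e),np.degrees(np.arctan2(e[1],e[0])))
o=robot.get_obs(); print(o['tool_pos'],o['eef_rot'][:,1])
```

```text
[[72, 75, 85], [77, 115, 164], [73, 109, 155], [74, 111, 158], [144, 141, 138], [165, 163, 159], [164, 162, 158], [162, 161, 157], [163, 161, 156], [162, 160, 155], [162, 160, 156], [164, 161, 158], [163, 160, 157], [164, 162, 159], [145, 140, 138], [136, 130, 129], [139, 133, 130]]
[115 113 113 112 118 136 156 160 162 162 160 161 162 162 159 160 162 160
 162 159 157 146 116 103 102 100 101  98  99  97]
[ 20  24  17  60 931] [28.09667025 53.83780881]
[[304.61987 222.96713]
 [306.02722 163.85779]
 [321.85156 164.23456]
 [320.4442  223.3439 ]]
[[ 502.4 -231.7   71. ]
 [ 451.7 -204.    71. ]
 [ 458.5 -191.4   71. ]
 [ 509.6 -218.2   71. ]] [ 480.56018271 -211.34171533   71.        ]
57.73423898191796 151.3968311398954
[ 480.88813876 -208.47429259  170.71524183] [4.48224189e-01 8.93921076e-01 4.31328338e-04]
```

Call:
drive_tool --increments '[100, -0.001, -0.001, -0.1, 0, 0, -0.004, 100, -0.002, -0.001, -0.2, 0, 0, -0.004, 100, -0.002, -0.001, -0.26, 0, 0, -0.004, 100, -0.002, -0.001, -0.3, 0, 0, -0.004, 100, -0.002, -0.001, -0.3, 0, 0, -0.004]'

```text
time_s: 3.0
tool_pos: [480.1, -208.3, 51.1]
eef_rot: [[-0.889, 0.459, -0.003], [0.459, 0.889, 0.002], [0.004, 0.0, -1.0]]
contact_force: [0.9, -0.0, 0.4]
gripper_width: 85.3
finger_force: 0.0
```

Call:
drive_tool --increments '[10, 0, 0, 0, 0, 0, 0, 10, 0, 0, 0, 0, 0, 0, 10, 0, 0, 0, 0, 0, 0, 10, 0, 0, 0, 0, 0, 0, 10, 0, 0, 0, 0, 0, 0]' --force 50

```text
time_s: 3.5
tool_pos: [481.6, -209.9, 53.4]
eef_rot: [[-0.888, 0.459, 0.001], [0.459, 0.888, -0.001], [-0.001, -0.0, -1.0]]
contact_force: [-1.0, 0.1, 0.7]
gripper_width: 12.4
finger_force: 0.0
```

Call:
drive_tool --increments '[5, 0, 0, 0, 0, 0, 0, 5, 0, 0, 0, 0, 0, 0, 5, 0, 0, 0, 0, 0, 0, 5, 0, 0, 0, 0, 0, 0]'

```text
time_s: 3.9
tool_pos: [481.3, -209.7, 52.7]
eef_rot: [[-0.888, 0.459, -0.0], [0.459, 0.888, 0.0], [0.0, -0.0, -1.0]]
contact_force: [0.7, 0.1, 0.3]
gripper_width: 4.7
finger_force: 0.0
```

The fingers closed on nothing, so I need to look.

Run:
```python
from h import *
a=img('wrist')['pixels']; b=img('scene')['pixels'][150:250,160:260]; c=img('top')['pixels'][220:310,390:480]
o=robot.get_obs(); print(o['tool_pos'],o['gripper_width'],robot.finger_overhang)
cv2.imwrite('pics/w3.png',np.hstack([a[60:360,180:480],cv2.resize(b,(300,300)),]))
cv2.imwrite('pics/t3.png',cv2.resize(c,(360,360)))
```

```text
[ 481.26770579 -209.67512859   52.76466523] 4.020877563242497 8.0
```

View pics/w3.png

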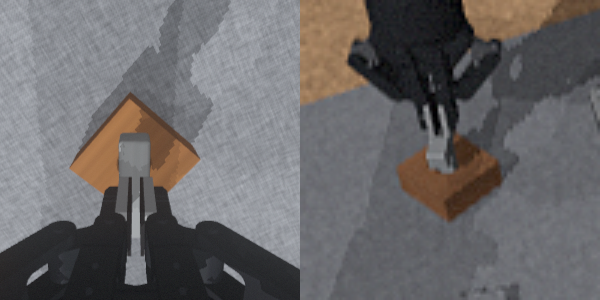

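The fingers sit along the bar line but have shut to 4 mm. I'll overlay the expected bar box and TCP points on a zoomed view.

Run:
```python
from h import *
import pickle
o=robot.get_obs(); p=o['tool_pos']
out=[]
for n,(u,v,w) in {'wrist':(255,170,110),'scene':(180,165,60)}.items():
    d=img(n); pickle.dump(d,open(n+'3.pkl','wb')); s=400/w
    im=cv2.resize(d['pixels'][v:v+w,u:u+w],(400,400),interpolation=cv2.INTER_CUBIC)
    raw=im.copy()
    q=lambda P: tuple(int(t) for t in (proj(d,P)-[u,v]+.5)*s)
    a=np.radians(-27.3); X=np.array([np.cos(a),np.sin(a),0]);Y=np.array([-X[1],X[0],0]); c=np.array([480.8,-211.3,0])
    for z,col in((71,(0,0,255)),(53,(0,255,255))):
        b=[q(c+X*i*30+Y*j*8.5+[0,0,z]) for i,j in((1,1),(1,-1),(-1,-1),(-1,1))]
        for i in range(4): cv2.line(im,b[i],b[(i+1)%4],col,1)
    for dz,col in((-8,(0,255,0)),(0,(255,0,0)),(11,(255,0,255))): cv2.circle(im,q(p+[0,0,dz]),4,col,2)
    out.append(im)
cv2.imwrite('pics/m4.png',np.hstack(out)); print(p,o['finger_force'],o['gripper_width'])
```

```text
[ 481.26770579 -209.67512859   52.76466523] 0.0 4.020877563242497
```

View pics/m4.png

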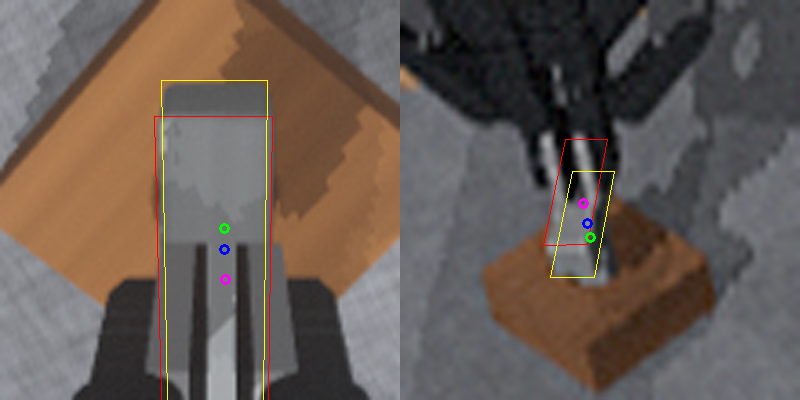

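Run:
```python
from h import *
import pickle
d=pickle.load(open('wrist3.pkl','rb')); e=pickle.load(open('scene3.pkl','rb'))
p=np.array([481.27,-209.68,52.76]); tx=np.array([-.888,.459,0]); ty=np.array([.459,.888,0])
for z in (44,52,60,64,68,72,76,80):
    q=p.copy(); q[2]=z
    print(z,[ (np.round(proj(d,q+tx*a),1).tolist()) for a in (11,0,-11)], 'scene',np.round(proj(e,q),1))
print(np.linalg.inv(d['pose'])@np.r_[p,1])
im=e['pixels'][195:240,200:245]
print('wrist full v of tips', 170+243*110/400)
```

```text
44 [[316.3, 216.0], [316.3, 232.0], [316.3, 247.4]] scene [208.1 200.4]
52 [[316.3, 220.8], [316.3, 237.5], [316.3, 253.5]] scene [207.7 198.2]
60 [[316.4, 226.2], [316.4, 243.4], [316.4, 260.0]] scene [207.2 196.1]
64 [[316.4, 229.0], [316.4, 246.6], [316.4, 263.5]] scene [207. 195.]
68 [[316.4, 232.0], [316.4, 250.0], [316.4, 267.2]] scene [206.7 193.9]
72 [[316.5, 235.2], [316.4, 253.4], [316.4, 271.0]] scene [206.5 192.8]
76 [[316.5, 238.4], [316.5, 257.1], [316.5, 275.0]] scene [206.3 191.7]
80 [[316.5, 241.9], [316.5, 261.0], [316.5, 279.2]] scene [206.  190.6]
[  0.56870697  25.6548418  177.4423068    1.        ]
wrist full v of tips 236.825
```

Both views put the shut fingertips at z≈72–74, just above the bar, with no contact. That means they're about 28 mm shorter than nominal. I'll open, go about 29 mm lower, shift 1 mm and grip again.

Call:
drive_tool --increments '[100, 0, 0, 0, 0, 0, 0, 100, 0, 0, 0, 0, 0, 0, 100, 0, 0, 0, 0, 0, 0, 100, 0, 0, 0, 0, 0, 0, 100, -0.0015, -0.0025, 0, 0, 0, 0]'

```text
time_s: 4.65
tool_pos: [480.7, -210.6, 52.7]
eef_rot: [[-0.888, 0.459, -0.0], [0.459, 0.888, 0.0], [0.0, 0.0, -1.0]]
contact_force: [-0.7, 1.0, 1.0]
gripper_width: 76.4
finger_force: 0.0
```

Call:
drive_tool --increments '[100, 0, 0, -0.02, 0, 0, 0, 100, 0, 0, -0.035, 0, 0, 0, 100, 0, 0, -0.05, 0, 0, 0, 100, 0, 0, -0.05, 0, 0, 0]'

```text
time_s: 5.05
tool_pos: [479.6, -210.0, 31.1]
eef_rot: [[-0.888, 0.459, -0.002], [0.459, 0.888, 0.002], [0.003, 0.0, -1.0]]
contact_force: [0.6, 0.6, 0.8]
gripper_width: 85.4
finger_force: 0.0
```

Call:
drive_tool --increments '[100, 0, 0, -0.01, 0, 0, 0, 100, 0, 0, -0.02, 0, 0, 0, 100, 0, 0, -0.02, 0, 0, 0]'

```text
time_s: 5.35
tool_pos: [480.3, -210.4, 24.2]
eef_rot: [[-0.888, 0.459, -0.001], [0.459, 0.888, 0.001], [0.001, 0.0, -1.0]]
contact_force: [-0.9, 0.3, -0.6]
gripper_width: 85.4
finger_force: 0.0
```

Run:
```python
from h import *
import pickle
o=robot.get_obs();print(o['tool_pos'],o['contact_force'],o['gripper_width'])
out=[]
for n,(u,v,w) in {'wrist':(185,120,260),'scene':(170,150,80)}.items():
    d=img(n); pickle.dump(d,open(n+'5.pkl','wb'))
    out.append(cv2.resize(d['pixels'][v:v+w,u:u+w],(400,400),interpolation=cv2.INTER_CUBIC))
cv2.imwrite('pics/m5.png',np.hstack(out))
```

```text
[ 480.3163556  -210.42209523   24.1522021 ] [-0.87407797  0.32327611 -0.60252135] 85.38472475385795
```

View pics/m5.png

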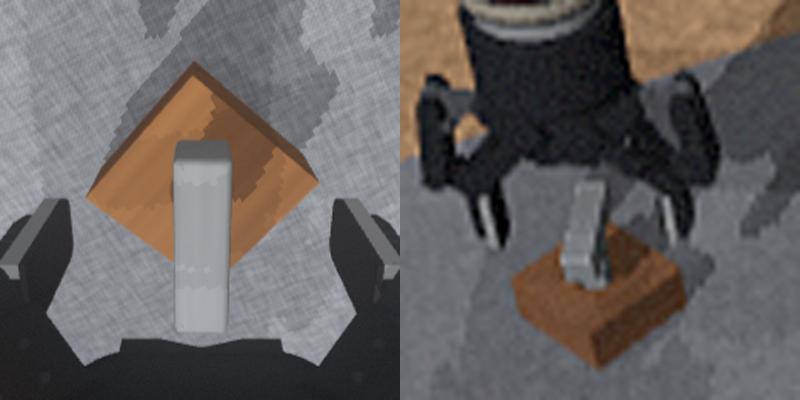

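The bar now stands centrally between the open fingers, clear of the gripper body. Closing.

Call:
drive_tool --increments '[5, 0, 0, 0, 0, 0, 0, 5, 0, 0, 0, 0, 0, 0, 5, 0, 0, 0, 0, 0, 0, 5, 0, 0, 0, 0, 0, 0, 5, 0, 0, 0, 0, 0, 0]' --force 50

```text
time_s: 5.95
tool_pos: [480.9, -210.7, 25.1]
eef_rot: [[-0.888, 0.459, 0.0], [0.459, 0.888, -0.0], [-0.0, 0.0, -1.0]]
contact_force: [0.1, -0.7, -1.7]
gripper_width: 16.4
finger_force: 49.2
```

Call:
drive_tool --increments '[5, 0, 0, 0, 0, 0, 0, 5, 0, 0, 0, 0, 0, 0]'

```text
time_s: 6.15
tool_pos: [480.9, -210.7, 25.0]
eef_rot: [[-0.888, 0.459, 0.0], [0.459, 0.888, -0.0], [-0.0, 0.0, -1.0]]
contact_force: [-0.1, 0.3, 2.2]
gripper_width: 16.6
finger_force: 49.6
```

Call:
drive_tool --increments '[5, 0, 0, 0.02, 0, 0, 0, 5, 0, 0, 0.05, 0, 0, 0, 5, 0, 0, 0.1, 0, 0, 0, 5, 0, 0, 0.16, 0, 0, 0, 5, 0, 0, 0.2, 0, 0, 0]' --force 60

```text
time_s: 6.65
tool_pos: [481.4, -211.1, 107.4]
eef_rot: [[-0.888, 0.459, 0.002], [0.459, 0.888, -0.001], [-0.003, -0.0, -1.0]]
contact_force: [0.2, -0.7, -1.3]
gripper_width: 16.3
finger_force: 59.3
```

Call:
drive_tool --increments '[5, 0.024, 0.067, 0, 0, 0, 0.04, 5, 0.05, 0.14, 0, 0, 0, 0.08, 5, 0.075, 0.21, 0, 0, 0, 0.12, 5, 0.1, 0.28, 0, 0, 0, 0.16, 5, 0.12, 0.33, 0, 0, 0, 0.2]'

```text
time_s: 7.15
tool_pos: [529.1, -77.1, 105.7]
eef_rot: [[-0.988, -0.157, 0.001], [-0.157, 0.988, 0.0], [-0.001, -0.0, -1.0]]
contact_force: [1.0, -0.9, -2.5]
gripper_width: 16.1
finger_force: 59.4
```

Call:
drive_tool --increments '[5, 0.0125, 0.035, 0, 0, 0, 0.035, 5, 0.0125, 0.035, 0, 0, 0, 0.046, 5, 0.0125, 0.035, 0, 0, 0, 0.046, 5, 0.0125, 0.035, 0, 0, 0, 0.046]'

```text
time_s: 7.55
tool_pos: [533.7, -64.8, 105.3]
eef_rot: [[-0.957, -0.29, 0.0], [-0.29, 0.957, -0.0], [-0.0, -0.0, -1.0]]
contact_force: [0.1, -0.3, -1.8]
gripper_width: 16.1
finger_force: 59.4
```

Run:
```python
from h import *
import pickle
o=robot.get_obs();print(o['tool_pos'],o['contact_force'],o['torque'],o['gripper_width'],o['joints'],o['eef_rot'])
d=img('wrist'); d['obs']=o; pickle.dump(d,open('w6.pkl','wb')); cv2.imwrite('pics/w6f.png',d['pixels'])
q=proj(d,(516.4,-7.3,44)); print(q); u,v=(q-60).astype(int); 
crop=d['pixels'][v:v+120,u:u+120]; print(u,v)
cv2.imwrite('pics/w6.png',np.hstack([cv2.resize(crop,(400,400),interpolation=cv2.INTER_CUBIC),cv2.resize(d['pixels'][50:400,145:495],(400,400))]))
```

```text
[533.7419484  -64.80643988 105.33967526] [ 0.06942569 -0.302823   -1.7938888 ] [-0.02413443  0.04421124  0.03053403] 16.097303780603273 [-2.59182341e-01 -6.45271354e-02  1.91469938e+00 -1.71149813e-04
  1.29089531e+00 -2.12465900e+00] [[-9.56881229e-01 -2.90479082e-01  4.65404163e-04]
 [-2.90479232e-01  9.56881252e-01 -2.93573089e-04]
 [-3.60059677e-04 -4.16104822e-04 -9.99999849e-01]]
[389.14860888 204.95490372]
329 144
```

View pics/w6.png

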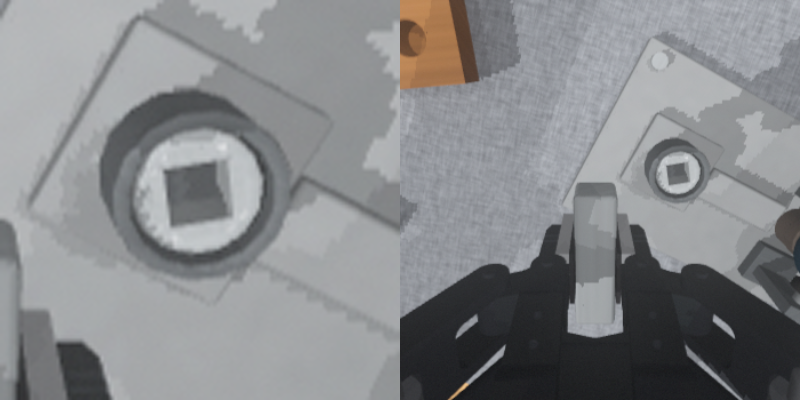

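The close-up shows the mouth clearly as a slightly turned square, with corners near (165,167), (227,160), (235,217) and (172,225) in the zoomed crop. It sits inside a round white head.

Run:
```python
from h import *
import pickle
d=pickle.load(open('w6.pkl','rb')); g=cv2.cvtColor(d['pixels'],cv2.COLOR_BGR2GRAY)
u,v=329,144
T=lambda a,b:((a+.5)*.3-.5+u,(b+.5)*.3-.5+v)
c=np.array([ray(d,*T(*p),42) for p in[(165,167),(227,160),(235,217),(172,225)]])
print('hand',c.mean(0)); e=c[1:]-c[:-1]; print(np.linalg.norm(e,axis=1),np.degrees(np.arctan2(e[:,1],e[:,0])))
s=g[v:v+120,u:u+120]
# white head: bright blob around (60,57)
m=(s>cv2.threshold(s[38:78,40:80],0,255,cv2.THRESH_OTSU)[0]).astype(np.uint8)
hole=(1-m); hole[:45]=0;hole[:, :47]=0;hole[71:]=0;hole[:,73:]=0
n,l,st,ce=cv2.connectedComponentsWithStats(hole); k=1+np.argmax(st[1:,4]); print(st[k],ce[k])
pts=np.argwhere(l==k)[:,::-1]+[u,v]
r=cv2.minAreaRect(pts.astype(np.float32)); b=cv2.boxPoints(r); w=np.array([ray(d,*p,42) for p in b]);print('mask',w.mean(0),r[1]); e=np.diff(w,axis=0);print(np.linalg.norm(e,axis=1),np.degrees(np.arctan2(e[:,1],e[:,0])))
print('head c',ray(d,*T(199.5,193),42),'collar',)
o=d['obs']; print(o['tool_pos'],np.degrees(np.arctan2(o['eef_rot'][1,1],o['eef_rot'][0,1])))
# held key bar top at TCP+46: rect
z=o['tool_pos'][2]+46
h=cv2.cvtColor(d['pixels'],cv2.COLOR_BGR2HSV)
for row in (225,240,255,270,290,310): print(row,g[row,290:350:1].astype(int).tolist()) if row in(240,290) else None
```

```text
hand [514.18284166  -8.14608555  42.        ]
[15.03096315 15.06797742 15.57609326] [113.63178618  29.21931674 -65.3737259 ]
[ 49  48  20  20 313] [58.54632588 57.56230032]
mask [514.55903483  -8.74797289  42.        ] (17.39482879638672, 18.243356704711914)
[14.62754057 15.17895601 14.90580607] [115.43082175  29.2803266  -64.40220771]
head c [514.31456341  -8.15974301  42.        ] collar
[533.7419484  -64.80643988 105.33967526] 106.88664164351492
240 [111, 111, 111, 111, 110, 110, 112, 111, 130, 132, 135, 138, 141, 141, 142, 141, 141, 142, 141, 142, 143, 153, 162, 162, 160, 160, 158, 158, 158, 158, 158, 159, 159, 160, 161, 161, 161, 160, 159, 158, 158, 155, 148, 138, 118, 109, 115, 116, 115, 115, 114, 114, 114, 120, 149, 170, 170, 171, 169, 170]
290 [46, 45, 47, 61, 52, 52, 51, 45, 65, 115, 119, 122, 122, 124, 125, 125, 125, 126, 125, 125, 126, 126, 128, 127, 126, 126, 124, 124, 125, 124, 125, 126, 127, 126, 125, 126, 126, 124, 123, 125, 122, 120, 111, 49, 47, 54, 53, 53, 47, 48, 49, 47, 50, 49, 49, 46, 51, 50, 48, 50]
```

Run:
```python
from h import *
import pickle
d=pickle.load(open('w6.pkl','rb')); g=cv2.cvtColor(d['pixels'],cv2.COLOR_BGR2GRAY).astype(int); o=d['obs']; R=o['eef_rot'];p=o['tool_pos']
print([ (r,int(g[r,308:326].mean())) for r in range(205,240,1)]); print([ (r,int(g[r,308:326].mean())) for r in range(320,342)])
for H in (44,46,48):
  for v in (218,220,222,224,331,333): print(H,v,np.round(R.T@(ray(d,315.7,v,p[2]+H)-p),1)[:2],end=' ')
  print()
s=np.array([514.35,-8.35,42]); print('socket in tool',R.T@(s-p))
```

```text
[(205, 178), (206, 179), (207, 178), (208, 178), (209, 155), (210, 108), (211, 108), (212, 108), (213, 108), (214, 109), (215, 109), (216, 109), (217, 109), (218, 110), (219, 110), (220, 112), (221, 119), (222, 132), (223, 141), (224, 146), (225, 151), (226, 152), (227, 152), (228, 153), (229, 153), (230, 154), (231, 154), (232, 154), (233, 154), (234, 155), (235, 155), (236, 155), (237, 155), (238, 156), (239, 156)]
[(320, 165), (321, 165), (322, 165), (323, 165), (324, 165), (325, 165), (326, 165), (327, 165), (328, 165), (329, 165), (330, 165), (331, 165), (332, 161), (333, 159), (334, 164), (335, 164), (336, 165), (337, 165), (338, 163), (339, 162), (340, 163), (341, 163)]
44 218 [31.   0.2] 44 220 [30.1  0.2] 44 222 [29.2  0.2] 44 224 [28.2  0.2] 44 331 [-29.5   0.2] 44 333 [-30.7   0.2] 
46 218 [31.9  0.2] 46 220 [30.9  0.2] 46 222 [30.   0.2] 46 224 [29.1  0.2] 46 331 [-27.6   0.2] 46 333 [-28.9   0.2] 
48 218 [32.7  0.2] 48 220 [31.8  0.2] 48 222 [30.8  0.2] 48 224 [29.9  0.2] 48 331 [-25.8   0.2] 48 333 [-27.    0.2] 
socket in tool [ 2.1791742  59.68142017 63.31406649]
```

Relative to the tool axis the key is centred (within about 0.5 mm). The socket is at (514.4, -8.3), and the hole is turned to about 26°. Next I'll move above it, turn +9°, and lower.

Call:
drive_tool --increments '[5, -0.03, 0.08, 0, 0, 0, 0.03, 5, -0.048, 0.141, 0, 0, 0, 0.051, 5, -0.048, 0.141, -0.03, 0, 0, 0.051, 5, -0.048, 0.141, -0.088, 0, 0, 0.051, 5, -0.048, 0.141, -0.088, 0, 0, 0.051]'

```text
time_s: 8.1
tool_pos: [511.7, -8.4, 66.1]
eef_rot: [[-0.898, -0.439, -0.007], [-0.439, 0.898, 0.001], [0.006, 0.004, -1.0]]
contact_force: [-1.2, 0.9, -2.1]
gripper_width: 15.6
finger_force: 59.4
```

Call:
drive_tool --increments '[5, 0, 0, 0, 0, 0, 0, 5, 0, 0, -0.01, 0, 0, 0, 5, 0, 0, -0.015, 0, 0, 0, 5, 0, 0, -0.02, 0, 0, 0, 5, 0, 0, -0.02, 0, 0, 0]'

```text
time_s: 8.6
tool_pos: [514.5, -8.4, 61.6]
eef_rot: [[-0.898, -0.44, -0.0], [-0.44, 0.898, -0.0], [0.0, 0.0, -1.0]]
contact_force: [-0.1, -0.5, -1.6]
gripper_width: 16.5
finger_force: 59.4
```

Call:
drive_tool --increments '[5, 0, 0, -0.004, 0, 0, 0, 5, 0, 0, -0.008, 0, 0, 0, 5, 0, 0, -0.011, 0, 0, 0, 5, 0, 0, -0.011, 0, 0, 0]'

```text
time_s: 9.0
tool_pos: [514.3, -8.2, 56.9]
eef_rot: [[-0.898, -0.44, -0.001], [-0.44, 0.898, 0.0], [0.0, 0.0, -1.0]]
contact_force: [-0.9, 0.2, -1.2]
gripper_width: 15.9
finger_force: 59.4
```

Run:
```python
from h import *
o=robot.get_obs();print(o['tool_pos'],o['contact_force'],o['torque'],o['gripper_width'],o['joints'][5])
```

```text
[514.26804844  -8.224047    56.90393365] [-0.88269415  0.22002837 -1.22363244] [-0.06395741  0.00925396  0.02714816] 15.899376063737348 -2.187339315280726
```

There's no contact and the foot should already be about 2–3 mm inside. I'll lower gently.

Call:
drive_tool --increments '[5, 0, 0, -0.004, 0, 0, 0, 5, 0, 0, -0.008, 0, 0, 0, 5, 0, 0, -0.012, 0, 0, 0, 5, 0, 0, -0.012, 0, 0, 0]'

```text
time_s: 9.4
tool_pos: [514.2, -8.3, 52.0]
eef_rot: [[-0.898, -0.44, -0.001], [-0.44, 0.898, 0.0], [0.001, 0.0, -1.0]]
contact_force: [-0.6, -0.0, -1.4]
gripper_width: 16.1
finger_force: 59.4
```

Run:
```python
from h import *
o=robot.get_obs();print(o['tool_pos'],o['contact_force'],o['torque'],o['gripper_width'],o['joints'][5])
```

```text
[514.22596986  -8.26680117  52.02830423] [-0.60862594 -0.02022898 -1.39394762] [ 0.02272705  0.07103783 -0.00704962] 16.072046369985326 -2.187337599725112
```

Call:
drive_tool --increments '[5, 0, 0, -0.004, 0, 0, 0, 5, 0, 0, -0.008, 0, 0, 0, 5, 0, 0, -0.012, 0, 0, 0, 5, 0, 0, -0.012, 0, 0, 0]'

```text
time_s: 9.8
tool_pos: [514.3, -8.3, 47.2]
eef_rot: [[-0.898, -0.44, -0.001], [-0.44, 0.898, 0.0], [0.0, 0.0, -1.0]]
contact_force: [-0.5, 1.4, -1.3]
gripper_width: 15.8
finger_force: 59.4
```

Call:
drive_tool --increments '[5, 0, 0, -0.002, 0, 0, 0, 5, 0, 0, -0.004, 0, 0, 0, 5, 0, 0, -0.004, 0, 0, 0]'

```text
time_s: 10.1
tool_pos: [514.4, -8.2, 45.9]
eef_rot: [[-0.898, -0.44, -0.0], [-0.44, 0.898, 0.0], [0.0, 0.0, -1.0]]
contact_force: [-0.9, -0.3, -1.8]
gripper_width: 16.0
finger_force: 59.4
```

Call:
drive_tool --increments '[5, 0, 0, -0.0015, 0, 0, 0, 5, 0, 0, -0.0025, 0, 0, 0, 5, 0, 0, -0.0025, 0, 0, 0]'

```text
time_s: 10.4
tool_pos: [514.4, -8.3, 44.9]
eef_rot: [[-0.898, -0.44, -0.0], [-0.44, 0.898, 0.0], [0.0, 0.0, -1.0]]
contact_force: [-0.0, 0.8, -1.9]
gripper_width: 15.4
finger_force: 59.4
```

Call:
drive_tool --increments '[5, 0, 0, -0.0015, 0, 0, 0, 5, 0, 0, -0.0025, 0, 0, 0, 5, 0, 0, -0.0025, 0, 0, 0]'

```text
time_s: 10.7
tool_pos: [514.4, -8.3, 43.9]
eef_rot: [[-0.898, -0.44, -0.0], [-0.44, 0.898, 0.0], [0.0, 0.0, -1.0]]
contact_force: [0.2, -0.1, -2.1]
gripper_width: 16.1
finger_force: 59.4
```

Call:
drive_tool --increments '[5, 0, 0, -0.001, 0, 0, 0, 5, 0, 0, -0.002, 0, 0, 0, 5, 0, 0, -0.002, 0, 0, 0]'

```text
time_s: 11.0
tool_pos: [514.4, -8.3, 43.1]
eef_rot: [[-0.898, -0.44, -0.0], [-0.44, 0.898, 0.0], [0.0, 0.0, -1.0]]
contact_force: [0.7, -0.7, -1.8]
gripper_width: 15.8
finger_force: 59.4
```

Call:
drive_tool --increments '[5, 0, 0, -0.001, 0, 0, 0, 5, 0, 0, -0.002, 0, 0, 0, 5, 0, 0, -0.002, 0, 0, 0]'

```text
time_s: 11.3
tool_pos: [514.7, -8.3, 43.0]
eef_rot: [[-0.898, -0.44, 0.0], [-0.44, 0.898, -0.0], [-0.0, -0.0, -1.0]]
contact_force: [-1.9, 0.4, 2.3]
gripper_width: 16.2
finger_force: 60.2
```

The floor is felt at TCP z=43.0, as expected for home, with only a light push. Now turning clockwise in steps while watching the moment.

```bash
cat > t.py <<'E'
from h import *
o=robot.get_obs();R=o['eef_rot'];print('T',np.round(o['torque'],3),'F',np.round(o['contact_force'],1),'yaw',round(np.degrees(np.arctan2(R[1,1],R[0,1])),2),'z',round(o['tool_pos'][2],1),o['gripper_width'].round(1),o['joints'].round(2)[5])
E
python3 t.py
```

```text
Traceback (most recent call last):
  File "t.py", line 2, in <module>
    o=robot.get_obs();R=o['eef_rot'];print('T',np.round(o['torque'],3),'F',np.round(o['contact_force'],1),'yaw',round(np.degrees(np.arctan2(R[1,1],R[0,1])),2),'z',round(o['tool_pos'][2],1),o['gripper_width'].round(1),o['joints'].round(2)[5])
                                                                                                                                                                                             ^^^^^^^^^^^^^^^^^^^^^^^^
AttributeError: 'float' object has no attribute 'round'
```

Call:
drive_tool --increments '[5, 0, 0, 0, 0, 0, -0.02, 5, 0, 0, 0, 0, 0, -0.04, 5, 0, 0, 0, 0, 0, -0.06, 5, 0, 0, 0, 0, 0, -0.08, 5, 0, 0, 0, 0, 0, -0.1]'

```text
time_s: 11.8
tool_pos: [514.6, -8.5, 43.0]
eef_rot: [[-0.99, -0.139, 0.0], [-0.139, 0.99, -0.001], [0.0, -0.001, -1.0]]
contact_force: [-2.7, -0.0, 3.5]
gripper_width: 15.9
finger_force: 60.2
```

```bash
python3 t.py
```

```text
Traceback (most recent call last):
  File "t.py", line 2, in <module>
    o=robot.get_obs();R=o['eef_rot'];print('T',np.round(o['torque'],3),'F',np.round(o['contact_force'],1),'yaw',round(np.degrees(np.arctan2(R[1,1],R[0,1])),2),'z',round(o['tool_pos'][2],1),o['gripper_width'].round(1),o['joints'].round(2)[5])
                                                                                                                                                                                             ^^^^^^^^^^^^^^^^^^^^^^^^
AttributeError: 'float' object has no attribute 'round'
```

Call:
drive_tool --increments '[5, 0, 0, 0, 0, 0, -0.02, 5, 0, 0, 0, 0, 0, -0.04, 5, 0, 0, 0, 0, 0, -0.06, 5, 0, 0, 0, 0, 0, -0.08, 5, 0, 0, 0, 0, 0, -0.1]'

```text
time_s: 12.3
tool_pos: [514.6, -8.4, 43.0]
eef_rot: [[-0.985, 0.174, -0.0], [0.174, 0.985, -0.0], [-0.0, -0.0, -1.0]]
contact_force: [-2.8, 1.0, 4.3]
gripper_width: 16.1
finger_force: 60.2
```

```bash
python3 t.py
```

```text
Traceback (most recent call last):
  File "t.py", line 2, in <module>
    o=robot.get_obs();R=o['eef_rot'];print('T',np.round(o['torque'],3),'F',np.round(o['contact_force'],1),'yaw',round(np.degrees(np.arctan2(R[1,1],R[0,1])),2),'z',round(o['tool_pos'][2],1),o['gripper_width'].round(1),o['joints'].round(2)[5])
                                                                                                                                                                                             ^^^^^^^^^^^^^^^^^^^^^^^^
AttributeError: 'float' object has no attribute 'round'
```

```bash
sed -i "s/o\['gripper_width'\].round(1)/o['gripper_width']/" t.py; python3 t.py
```

```text
T [0.027 0.42  0.149] F [-2.8  1.   4.3] yaw 80.0 z 43.0 16.13616231365514 -1.56
```

Call:
drive_tool --increments '[5, 0, 0, 0, 0, 0, -0.015, 5, 0, 0, 0, 0, 0, -0.03, 5, 0, 0, 0, 0, 0, -0.045, 5, 0, 0, 0, 0, 0, -0.05]'

```text
time_s: 12.7
tool_pos: [514.7, -8.3, 43.0]
eef_rot: [[-0.946, 0.324, 0.0], [0.324, 0.946, -0.0], [-0.0, -0.0, -1.0]]
contact_force: [-2.0, 0.6, 5.2]
gripper_width: 16.0
finger_force: 60.3
```

```bash
python3 t.py
```

```text
T [0.099 0.503 0.149] F [-2.   0.6  5.2] yaw 71.1 z 43.0 15.971275242401168 -1.4
```

Call:
drive_tool --increments '[5, 0, 0, 0, 0, 0, -0.015, 5, 0, 0, 0, 0, 0, -0.03, 5, 0, 0, 0, 0, 0, -0.045, 5, 0, 0, 0, 0, 0, -0.05]'

```text
time_s: 13.1
tool_pos: [514.7, -8.2, 43.0]
eef_rot: [[-0.884, 0.468, 0.0], [0.468, 0.884, -0.0], [-0.0, 0.0, -1.0]]
contact_force: [-3.4, 1.1, 5.2]
gripper_width: 15.6
finger_force: 60.5
```

```bash
python3 t.py
```

```text
T [0.154 0.574 0.202] F [-3.4  1.1  5.2] yaw 62.12 z 43.0 15.597742257919288 -1.24
```

Call:
drive_tool --increments '[5, 0, 0, 0, 0, 0, 0, 5, 0, 0, 0, 0, 0, 0]'

```text
time_s: 13.3
tool_pos: [514.7, -8.2, 42.9]
eef_rot: [[-0.884, 0.467, 0.0], [0.467, 0.884, 0.0], [-0.0, 0.0, -1.0]]
contact_force: [-2.9, 2.0, 4.6]
gripper_width: 15.8
finger_force: 60.5
```

```bash
python3 t.py
python3 - <<'E'
from h import *
import pickle
d=img('wrist'); pickle.dump(d,open('w7.pkl','wb')); cv2.imwrite('pics/w7.png',d['pixels']); print(proj(d,(537,112,61)))
E
```

```text
T [0.141 0.551 0.152] F [-2.9  2.   4.6] yaw 62.18 z 42.9 15.82955980876168 -1.25
[543.47655125 188.85964954]
```

Call:
drive_tool --increments '[5, 0, 0, 0, 0, 0, -0.01, 5, 0, 0, 0, 0, 0, -0.02, 5, 0, 0, 0, 0, 0, -0.025, 5, 0, 0, 0, 0, 0, -0.025]'

```text
time_s: 13.75
tool_pos: [514.7, -8.2, 43.0]
eef_rot: [[-0.845, 0.535, 0.0], [0.535, 0.845, 0.0], [-0.0, 0.0, -1.0]]
contact_force: [-3.1, 0.3, 5.5]
gripper_width: 16.2
finger_force: 60.5
```

```bash
python3 t.py
```

```text
T [0.178 0.583 0.205] F [-3.1  0.3  5.5] yaw 57.67 z 43.0 16.206182214681427 -1.17
```

Call:
drive_tool --increments '[5, 0, 0, 0, 0, 0, -0.01, 5, 0, 0, 0, 0, 0, -0.02, 5, 0, 0, 0, 0, 0, -0.025, 5, 0, 0, 0, 0, 0, -0.025]'

```text
time_s: 14.15
tool_pos: [514.7, -8.1, 42.9]
eef_rot: [[-0.8, 0.599, 0.0], [0.599, 0.8, 0.0], [-0.0, 0.0, -1.0]]
contact_force: [-3.5, 1.1, 5.7]
gripper_width: 15.9
finger_force: 60.5
```

```bash
python3 t.py
```

```text
T [0.18  0.602 0.203] F [-3.5  1.1  5.7] yaw 53.17 z 42.9 15.868272530294412 -1.09
```

```bash
cat > a.py <<'E'
from h import *
import pickle,sys
t=[];ims=[]
for i in range(8):
    d=img('wrist'); o=robot.get_obs(); t.append(np.r_[o['torque'][2],o['contact_force']])
t=np.array(t); print('Tz',t[:,0].round(3),t.mean(0).round(3))
pickle.dump(d,open(sys.argv[1],'wb'))
E
python3 a.py w8.pkl
cat > rect.py <<'E'
from h import *
import pickle
def rect(d,z,c=(537,113),half=60,s=4):
    # plane z, axes along clamp x (right) and clamp y (up), yaw -9.5deg
    a=np.radians(-9.5); X=np.array([np.cos(a),np.sin(a)]);Y=np.array([-X[1],X[0]])
    W=[np.r_[np.array(c)+X*i*half+Y*j*half,z] for i,j in((-1,1),(1,1),(1,-1),(-1,-1))]
    P=np.float32([proj(d,w) for w in W]); n=2*half*s
    return cv2.warpPerspective(d['pixels'],cv2.getPerspectiveTransform(P,np.float32([(0,0),(n,0),(n,n),(0,n)])),(n,n),flags=cv2.INTER_CUBIC)
E
python3 - <<'E'
from rect import *
A=pickle.load(open('w2.pkl','rb')); B=pickle.load(open('w1.pkl','rb'));C=pickle.load(open('w8.pkl','rb'))
cv2.imwrite('pics/r8.png',np.hstack([cv2.resize(rect(B,76),(400,400)),cv2.resize(rect(C,76),(400,400))]))
E
```

```text
Tz [0.129 0.223 0.178 0.149 0.218 0.196 0.226 0.19 ] [ 0.188 -2.459  0.836  5.023]
```

View pics/r8.png

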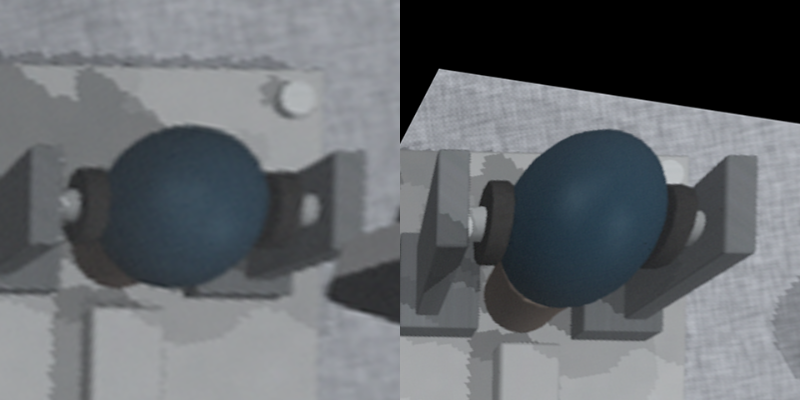

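The left panel is the start and the right panel is now. The jaw tops' inner edges have gone from 62/333 to about 70/328 px at 3.33 px/mm, so each jaw has closed by about 1.9 mm and the pads are at the stone. Mean moment is 0.19 N m, so I'll turn a little more with averaged readings.

Call:
drive_tool --increments '[5, 0, 0, 0, 0, 0, -0.01, 5, 0, 0, 0, 0, 0, -0.02, 5, 0, 0, 0, 0, 0, -0.03, 5, 0, 0, 0, 0, 0, -0.035, 5, 0, 0, 0, 0, 0, -0.035]'

```text
time_s: 15.05
tool_pos: [514.8, -8.1, 42.9]
eef_rot: [[-0.73, 0.684, 0.0], [0.684, 0.73, 0.0], [-0.0, 0.0, -1.0]]
contact_force: [-3.0, 1.3, 6.0]
gripper_width: 16.2
finger_force: 60.5
```

```bash
python3 a.py w9.pkl; python3 t.py
python3 - <<'E'
from rect import *
for n in ('w1','w7','w8','w9'):
    r=rect(pickle.load(open(n+'.pkl','rb')),76); g=cv2.GaussianBlur(cv2.cvtColor(r,cv2.COLOR_BGR2GRAY),(0,0),1.5)
    # rows near jaw tops, ~ y 190-230 of 400 -> *1.2
    p=g[int(200*1.2):int(225*1.2)].mean(0); e=np.gradient(p)
    L=slice(60,110); Rr=slice(370,450)
    i=[60+k for k in range(50) if abs(e[60+k])>1.5 and abs(e[60+k])==abs(e[58+k:63+k]).max()]
    j=[370+k for k in range(80) if abs(e[370+k])>1.0 and abs(e[370+k])==abs(e[368+k:373+k]).max()]
    print(n,[(a,round(e[a],1)) for a in i],[(a,round(e[a],1)) for a in j])
E
```

```text
Tz [0.196 0.191 0.163 0.201 0.196 0.218 0.222 0.242] [ 0.204 -2.728  1.123  4.953]
T [0.164 0.543 0.242] F [-2.9  1.4  4.7] yaw 46.89 z 43.0 16.07040829080615 -0.98
w1 [(96, np.float64(-6.5)), (105, np.float64(1.7))] [(382, np.float64(-7.0)), (401, np.float64(4.5)), (437, np.float64(4.2))]
w7 [(80, np.float64(5.2)), (93, np.float64(-6.2)), (102, np.float64(-14.3))] [(392, np.float64(5.7)), (429, np.float64(9.4)), (436, np.float64(-1.3)), (442, np.float64(1.6)), (449, np.float64(-1.8))]
w8 [(82, np.float64(6.4)), (95, np.float64(-4.4)), (103, np.float64(-17.3))] [(391, np.float64(6.0)), (427, np.float64(8.8)), (444, np.float64(-1.1)), (449, np.float64(1.0))]
w9 [(84, np.float64(7.1)), (97, np.float64(-3.3)), (104, np.float64(-19.2))] [(390, np.float64(6.2)), (426, np.float64(9.5)), (442, np.float64(1.1))]
```

Call:
drive_tool --increments '[5, 0, 0, 0, 0, 0, -0.007, 5, 0, 0, 0, 0, 0, -0.014]'

```text
time_s: 15.65
tool_pos: [514.8, -8.1, 42.9]
eef_rot: [[-0.699, 0.715, 0.0], [0.715, 0.699, 0.0], [-0.0, 0.0, -1.0]]
contact_force: [-1.2, 0.6, 5.4]
gripper_width: 16.2
finger_force: 60.5
```

```bash
python3 t.py; python3 a.py w10.pkl;python3 t.py
```

```text
T [0.286 0.485 0.268] F [-1.2  0.6  5.4] yaw 44.32 z 42.9 16.249745874637256 -0.93
Tz [0.264 0.181 0.242 0.188 0.203 0.194 0.196 0.213] [ 0.21  -2.352  1.162  5.541]
T [0.252 0.535 0.213] F [-2.5  2.1  5.5] yaw 44.36 z 43.0 15.87363497205774 -0.94
```

At rest it reads about 0.2 N m (0.27 while turning), which is a firm hold well below the damage level. Releasing and retreating upward.

Call:
drive_tool --increments '[20, 0, 0, 0, 0, 0, 0, 40, 0, 0, 0, 0, 0, 0, 60, 0, 0, 0, 0, 0, 0, 60, 0, 0, 0, 0, 0, 0, 60, 0, 0, 0, 0, 0, 0]'

```text
time_s: 16.55
tool_pos: [514.4, -8.3, 42.1]
eef_rot: [[-0.698, 0.716, -0.0], [0.716, 0.698, -0.0], [0.0, -0.0, -1.0]]
contact_force: [0.6, 0.3, -1.2]
gripper_width: 51.1
finger_force: 0.0
```

Call:
drive_tool --increments '[60, 0, 0, 0.03, 0, 0, 0, 60, 0, 0, 0.08, 0, 0, 0, 60, 0, 0, 0.16, 0, 0, 0, 60, 0, 0, 0.25, 0, 0, 0, 60, 0, 0, 0.3, 0, 0, 0]'

```text
time_s: 17.05
tool_pos: [516.1, -8.5, 166.9]
eef_rot: [[-0.698, 0.716, 0.006], [0.716, 0.698, -0.001], [-0.004, 0.003, -1.0]]
contact_force: [0.4, 0.7, -0.1]
gripper_width: 50.9
finger_force: 0.0
```

Call:
drive_tool --increments '[60, 0, 0, 0, 0, 0, 0, 60, 0, 0, 0, 0, 0, 0, 60, 0, 0, 0, 0, 0, 0]'

```text
time_s: 17.35
tool_pos: [513.5, -8.1, 160.9]
eef_rot: [[-0.698, 0.716, -0.003], [0.716, 0.698, 0.0], [0.002, -0.002, -1.0]]
contact_force: [-0.0, 0.5, -0.9]
gripper_width: 51.0
finger_force: 0.0
```

```bash
python3 t.py
python3 - <<'E'
from rect import *
d=img('wrist'); pickle.dump(d,open('w11.pkl','wb')); cv2.imwrite('pics/w11.png',d['pixels'])
g=cv2.cvtColor(d['pixels'],cv2.COLOR_BGR2GRAY)
# expected bar at top z=89 (home) centred on the socket: bright bar in predicted box?
q=proj(d,(514.5,-8.3,89)); print('pred',q)
a=np.radians(44.4-90); X=np.array([np.cos(a),np.sin(a),0]);Y=np.array([-X[1],X[0],0]);c=np.array([514.5,-8.3,89])
for nm,D in(('x',X),('y',Y)):
    print(nm,[int(g[tuple(np.int32(np.round(proj(d,c+D*t)))[::-1])]) for t in range(-36,37,2)])
t0=pickle.load(open('top0.pkl','rb'))['pixels'];t1=img('top')['pixels']
df=cv2.absdiff(t0,t1).max(2)
for nm,(x,y,w,h) in dict(tub=(140,220,80,80),lap=(325,120,45,55),scrub=(430,120,50,90),rack=(405,245,30,45),stone=(280,222,30,32)).items(): print(nm,(df[y:y+h,x:x+w]>40).sum())
E
```

```text
T [ 0.026  0.048 -0.014] F [-0.   0.5 -0.9] yaw 44.29 z 160.9 50.99750730862887 -0.93
pred [317.08051367 201.50835422]
x [133, 100, 107, 131, 171, 178, 177, 177, 177, 176, 176, 181, 187, 187, 186, 186, 186, 186, 187, 187, 187, 188, 188, 188, 188, 188, 188, 188, 189, 188, 188, 189, 187, 160, 148, 137, 114]
y [177, 176, 176, 175, 176, 176, 174, 175, 175, 175, 170, 151, 126, 120, 176, 188, 189, 190, 187, 188, 189, 184, 84, 113, 118, 156, 152, 173, 172, 173, 174, 173, 173, 172, 172, 171, 173]
tub 0
lap 0
scrub 0
rack 694
stone 0
```

The bar stands centred at home height at the socket, and the tub, lapping cup, brush and stone look unmoved. Handing in.

```bash
python3 -c "
from workcell import robot
print(robot.finish_job())"
```

```text
the job is handed in; nothing more can be done
None
```

I handed the job in at about 17 s: the key stands fully home in the clamp socket, turned clockwise until both jaws hold the stone, at about 0.2 N m at rest (I estimate 10–20 N per jaw); the key is released and the tub, lapping cup and brush show no movement in the top camera, but the hand-in returned no verdict.

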